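Start the spindle of a watch-case press in its thread

TASK

On the watchmaker's bench, pull the stop pin up out of its bore in the bridge of the small screw press, park it upright in the open notch at the end of the bridge with its collar resting on top, and let it go. Then take the crank by its wooden sleeve and turn the spindle backward (anticlockwise seen from above) until you feel it drop into its thread, then forward one full turn, and finish while still holding the sleeve, with the spindle at rest. Leave the other things on the bench where they are.

Things in the scene. Friction and masses are not known exactly. Their poses are not given: they have to be found in the camera images.
- press: Small grey screw press for watch cases, bolted down: base plate 130 x 200 x 14 mm, two steel columns, a bridge 50 mm wide (x), 18 mm thick, its top at z = 100 mm, from y = +70 to -102 mm. Origin at the underside under the spindle axis; z up, y along the bridge, the notch at its -y end.
- axis (a point): Point on the vertical spindle axis at the height of the bridge's top. A brass boss 40 mm across rises 11 mm here. Seen from above, the crank turns about this point; the crank sleeve circles it at 42 mm radius.
- bore (a point): Centre of the mouth of the pin's bore in the bridge's top, 38 mm from the axis towards the notch; bore 9.5 mm, vertical, through the 18 mm bridge. The pin standing here blocks the crank arm from turning backward past it.
- notch (a point): Parking place: centre of the notch at the level of the bridge's top, 90 mm from the axis. The notch is a 10 mm wide slot, open at the top, bottom and the bridge's end, running 22 mm along the press's y (press y = -80 to -102 mm). The pin's shank goes in from above or from the end; the collar rests on the two cheeks.
- pin: Loose stop pin, 0.06 kg, 84 mm long, standing in the bore. Origin on its axis at the underside of its collar; z up along the pin. Below: shank 8 mm diameter, 30 mm long, chamfered. Above: collar 20 mm across and 4 mm thick, then a grip 14 mm in diameter and 50 mm tall (from 4 to 54 mm above the origin).
- grip_point (a point): Centre of the wooden crank sleeve, the place to grip: upright, 18 mm in diameter, 24 mm tall, on a post at the end of the crank arm. It spins freely, so the gripper need not turn as it goes round, and floats up or down 12 mm on its post against a light spring (0.3 N per mm). Arm top about 25 mm below it, post end 29 mm above it.
- turn (a joint): Rotation of spindle and crank, rad, many turns; grows backward (anticlockwise from above), falls forward. At the start between -4.3 and -2.6. Its zero is not the thread's: the drop comes somewhere between -0.4 and +0.5. The crank arm points at the angle (turn - 0.67) from the press's x axis, anticlockwise from above.
- spindle (a joint): Height of the spindle and crank (0.45 kg), m; right-hand thread, 7 mm pitch. Turned backward it rides up to about +0.007, then falls 7 mm to about 0: the drop, felt as about 2 N more downward pull on a hand holding the sleeve at constant height. Forward from there it sinks 7 mm a turn, to -0.007 after one turn. Turning friction 0.03 N m.
- sleeve: The wooden crank sleeve itself (see grip_point); origin at its centre, z up; it spins freely.
- loupe: Bystander: aluminium eye loupe, 34 mm across, 36 mm tall, standing; origin under its centre.
- case_ring: Bystander: steel watch-case ring, 42 mm across, 9 mm tall; origin under its centre.
- driver: Bystander: small screwdriver, 120 mm long, lying beyond the press; x along it.
- dish: Bystander: shallow aluminium dish, 70 mm across, 18 mm tall, at the end of the press away from the notch.
Things that resemble listed ones, but are neither listed nor needed, are in the scene too. There is more than one size of the pin; the one meant has the size given above. Several things have the shape of the press; the one meant has the colours described above.

How it is judged (in metres and radians):
On the way, in this order (a step that is already met when the one before it is completed fails the run):
1. the pin stands parked in the notch, collar on the cheeks, let go (y of pin in the frame of press between -0.1 and -0.081 m and x of pin in the frame of press between -0.003 and 0.003 m and z of pin in the frame of press below 0.103 m and angle between pin's own z axis and vertical below 0.15 rad and contact force between the fingers and pin below 0.1 N), for 0.2 s.
2. turned backward, the spindle has dropped into its thread (value of joint spindle between -0.002 and 0.0015 m and value of joint turn above -1.2 rad), for 0.1 s.
At the end, for the whole second after the job is handed in: The spindle is one turn into its thread (7 mm below where it dropped, within 1.5 mm, that is about a fifth of a turn either way), at rest, its sleeve gripped by the fingers with more than 3 N; the pin stands in the notch, upright within 0.15 rad, its collar on the cheeks, untouched (all of step 1 and value of joint spindle between -0.0087 and -0.0057 m and velocity of joint turn between -0.2 and 0.2 rad/s and contact force between the fingers and sleeve above 3 N); the arm keeps its last pose, push and grip.
It fails at once if a bystander (loupe, case ring, screwdriver, dish) is moved more than 30 mm (distance of any of loupe, case_ring, driver, dish from where it was at the start of the episode above 0.03 m).
It also fails if it takes over 61 s, if anything falls off the work surface, if the arm or the gripper's body presses on something with over 40 N, if the wrist force passes 120 N, or if a joint passes its speed limit or range.

ROBOT

A 6-joint arm with a two-finger parallel gripper is mounted at the origin on the work surface. World frame = base frame: x ahead of the robot, y to its left, z up, the work surface at z = 0. Lengths are in mm, angles in rad, forces in N, time in s.
With the tool pointing down it reaches from about 350 to 950 mm from the base axis. Payload 17.4 kg.
Tool frame: the origin (TCP) lies on the centre line of the jaws, within the pads' length; the fingertips stand 11 mm ahead of it and the grasp point (between the pads) lies 8 mm behind it; z points along the fingers, y is the line along which they close (so a half turn about z gives the same grasp; the last joint's range is limited). The gripper opens to 93 mm and grips with 3 to 60 N. Pads are 15 mm wide; open, the fingers measure 128 mm over their backs; the gripper's body (75 mm by 188 mm) begins 65 mm behind the grasp point.
Start: joints at [1.11, 0.116, 1.442, -0, 1.584, -0.038], TCP at [276.971, 615.564, 205.646] pointing down, gripper open.
Joint ranges: [-2.83, 2.83], [-0.83, 2.19], [0.07, 2.5], [-1.14, 4.28], [0.01, 3], [-2.97, 2.97]. Speed limits (rad/s): [1.89, 1.89, 2.22, 3.14, 3.14, 3.14].

INTERFACE

Orientations are given as a rotation vector (axis times angle).
In Python, from station import r, optics gives the robot as it stands.
- The arm moves only by the tool send_rows, never from a script. Its argument "moves" is a list of rows, each an object with "rot": the turn, a rotation vector about the tool's x, y, z scaled (see below), a list of three; "xyz": the shift along the tool's x, y, z scaled (see below), a list of three; "hand": the opening, from -1 (shut) to 1 (fully open). In form: [{"rot": [ax, ay, az], "xyz": [dx, dy, dz], "hand": hand}, ...]. A call has 1 to 20 rows; each row shifts and turns the commanded pose from where the row before left it, along the tool's axes as they then stand; what a row does not reach is not made up. The controller multiplies each number of a shift by 4 cm and each number of a turn by 0.12 rad. A row lasts 1/8 s, in which the tool goes at most 62.5 mm and 10.7 degrees, less where a joint would pass 70% of its speed; a pose out of reach is approached as far as the arm can. A call with a number of a shift or a turn outside -1 to 1 is refused whole. A call with a gripper value outside its range is refused whole. The fingers move at their own pace and stop on an object; "newtons" is the grip in N (left out, the last holds). Time passes only in rows, so rows that do not move let the fingers close. It gives the time, the measured TCP pose, the force, the opening and the grip force at its end, in the units of the state.
- r.get_state(): the state, without advancing time (a new reading comes with each control period).
- optics.snapshot(name): name is "side" or "top" or "wrist"; returns a dict with "pixels" (420x560x3 uint8, red, green, blue), "vfov" (degrees; the focal length in pixels is half the picture's height over the tangent of half this angle, whatever the lens; pixels are square), "cx", "cy" (the principal point, pixels), "R" (3x3) and "t" (3): a world point X has camera coordinates R X + t. Camera axes: x right, y down, z forward; pixel columns grow to the right and rows downward; lengths in mm; the calibration is good to about 2 mm. A picture is of the moment at which its call begins. There is no depth.
- r.close_job(): hands the job in; it is judged then, once.
The state is a dict: "time_s": time; "joints": joint angles; "dq": joint speeds; "tau": joint torques, N m; "eef_pos": TCP position; "ee_rot": TCP orientation; "force": force on the tool from outside, world axes, zero at the start; "ft_torque": the same for the moment, N m; "grip_width": opening from 0.0 (shut) to 1.0 (fully open); "grip_force": force on a finger pad.
Only numpy, scipy, OpenCV 4.12 (cv2) and the standard library are available. Lean on these libraries where they do the work, as an engineer would, in place of code of your own. Each camera call takes 0.05 s, during which the arm holds its last target. There are 200 camera calls.

## Working session

There is one attempt and no reset: what is moved stays moved. The work goes in short steps, Python scripts to look and compute and a tool call to move; the robot and the scene stay as the last step left them, time stands still between calls to the robot, and variables do not carry over. Pictures are saved under pics/ and viewed, at most 10 in all, crops included, and the job is handed in when it is done.

Besides the shell and the picture viewer there is one more tool, called after ">>>" by a JSON object that holds its "method" and its "body". send_rows: Moves the arm, as the interface text tells. Shifts and turns lie within -1 to 1; 1 stands for 4 cm of shift or 0.12 rad of turn. Its arguments: {"type":"object","properties":{"moves":{"type":"array"},"newtons":{"type":"number"}},"required":["moves"]}

```bash
mkdir -p pics; ls
python3 - <<'E'
from station import r, optics
import cv2,numpy as np,pickle
s=r.get_state(); print({k:np.round(v,3).tolist() for k,v in s.items()})
for n in("top","side","wrist"):
    d=optics.snapshot(n); pickle.dump(d,open(f"pics/{n}0.pkl","wb")); cv2.imwrite(f"pics/{n}0.png",d["pixels"][:,:,::-1]); print(n,d["vfov"],d["cx"],d["cy"],np.round(d["R"],3).tolist(),np.round(d["t"],1).tolist())
E
```

```text
pics
{'time_s': 0.0, 'joints': [1.11, 0.116, 1.442, 0.0, 1.584, -0.038], 'dq': [0.001, 0.0, -0.0, 0.001, 0.001, 0.001], 'tau': [-0.004, -72.128, -62.26, 0.078, 0.024, -0.0], 'eef_pos': [276.899, 615.362, 204.923], 'ee_rot': [-0.659, -3.071, 0.002], 'force': [0.254, 0.7, 0.428], 'ft_torque': [0.011, -0.075, -0.1], 'grip_force': 0.0, 'grip_width': 0.998}
top 52.298234542932164 284.66963214374084 210.14083722480075 [[0.021, -0.999, -0.037], [-0.999, -0.019, -0.05], [0.05, 0.038, -0.998]] [-23.6, 559.3, 896.2]
side 52.92806614828252 278.40690540098007 216.1170798850498 [[0.96, -0.279, 0.006], [-0.177, -0.625, -0.76], [0.216, 0.729, -0.65]] [-547.6, 190.4, 936.6]
wrist 64.37487765279268 272.4316410402791 210.29723437166388 [[0.411, 0.912, -0.0], [0.877, -0.395, 0.275], [0.25, -0.113, -0.962]] [-675.3, -30.4, 390.5]
```

View pics/top0.png

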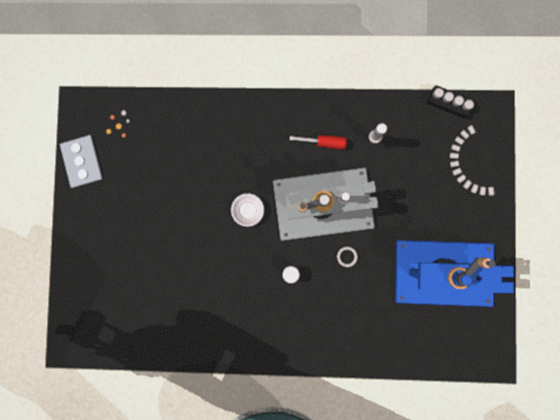

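View pics/side0.png

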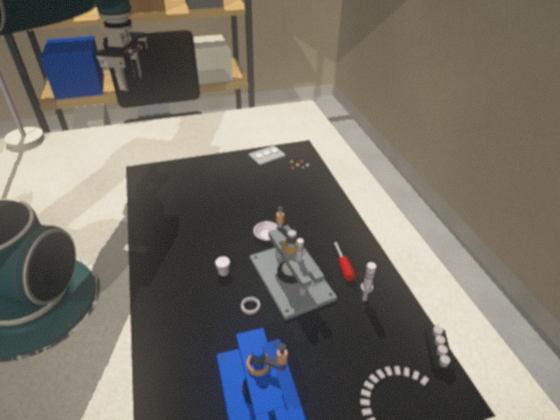

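The top view shows the grey press at about (325,204) with its notch end to the right (372,193). The blue press at (445,273) is a decoy. There are two pin candidates, a pin in the grey bridge at (346,197) and a bigger loose one standing at (378,132). The sleeve is at (302,207) on the grey press, against (487,263) on the blue one. By the description I choose the grey press, the pin at (346,197) and the sleeve at (302,207), and I'll check them in a close crop.

Run:
```python
import cv2,numpy as np
a=cv2.imread("pics/top0.png")[155:255,260:420]; b=cv2.imread("pics/side0.png")[195:325,225:395]
a=cv2.resize(a,(800,500),interpolation=cv2.INTER_CUBIC);b=cv2.resize(b,(785,600),interpolation=cv2.INTER_CUBIC)
c=np.zeros((600,800,3),np.uint8)
c[:250,:400]=cv2.resize(a,(400,250)); c[:,:]=0
a=cv2.resize(cv2.imread("pics/top0.png")[160:250,265:395],(390,270),interpolation=cv2.INTER_CUBIC)
b=cv2.resize(cv2.imread("pics/side0.png")[200:325,240:340],(400,500),interpolation=cv2.INTER_CUBIC)
c[:270,:390]=a; c[:500,400:]=b
cv2.imwrite("pics/crop0.png",c)
```

```text
(no output)
```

View pics/crop0.png

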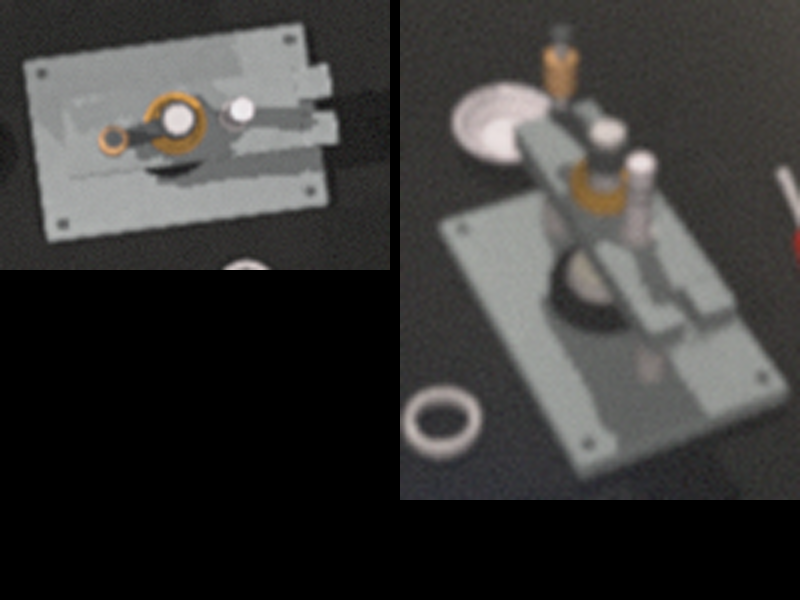

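The crop confirms it: a grey press, a slim pin with a collar in the bridge beyond the boss, and the crank sleeve on the side away from the notch. Next I measure.

```bash
cat > h.py <<'E'
import numpy as np,cv2,pickle
from scipy.spatial.transform import Rotation as Ro
def load(p): return pickle.load(open(p,'rb'))
def ray(d,uv):
    R=np.array(d["R"]);t=np.array(d["t"]);f=d["pixels"].shape[0]/2/np.tan(np.radians(d["vfov"]/2))
    v=R.T@np.array([(uv[0]-d["cx"])/f,(uv[1]-d["cy"])/f,1]);return -R.T@t,v/np.linalg.norm(v)
def plane(d,uv,z):
    c,v=ray(d,uv);return c+v*(z-c[2])/v[2]
def tri(*a):
    A=0;b=0
    for d,uv in a:
        c,v=ray(d,uv);P=np.eye(3)-np.outer(v,v);A=A+P;b=b+P@c
    return np.linalg.solve(A,b)
def proj(d,X):
    f=d["pixels"].shape[0]/2/np.tan(np.radians(d["vfov"]/2));q=np.array(d["R"])@X+np.array(d["t"])
    return q[:2]/q[2]*f+[d["cx"],d["cy"]]
def blobs(m,x0,y0,amin=4):
    n,l,s,c=cv2.connectedComponentsWithStats(m.astype(np.uint8))
    return [(np.round(c[i]+[x0,y0],1).tolist(),int(s[i,4])) for i in range(1,n) if s[i,4]>=amin]
E
python3 - <<'E'
from h import *
T=load('pics/top0.pkl');S=load('pics/side0.pkl')
for n,d,(x0,x1,y0,y1) in(("top",T,(265,395,160,250)),("side",S,(240,340,200,325))):
    p=d["pixels"][y0:y1,x0:x1].astype(int); g=p.sum(2)/3
    print(n,"white",blobs(g>215,x0,y0),"brown",blobs(p[...,0]-p[...,2]>50,x0,y0,8))
# press from base holes (top view, z=14)
H=[np.array(q)/3+[265,160]-.33 for q in((42,74),(290,40),(63,224),(311,191))]
W=[plane(T,h,14) for h in H]; c=sum(W)/4
print("holes",np.round(W,1).tolist(),"c",c.round(1)); 
ey=(W[0]-W[1])+(W[2]-W[3]); print("press y dir",ey/np.linalg.norm(ey),"yaw",np.arctan2(ey[1],ey[0])-np.pi/2)
HS=[np.array(q)/4+[240-100,200]-.4 for q in((462,229),(762,377),(588,443))]
print("side holes",[plane(S,h,14).round(1).tolist() for h in HS])
s=Ro.from_rotvec([-.659,-3.071,.002]).as_matrix();print(s.round(3))
E
```

```text
top white [([345.2, 196.0], 39), ([324.2, 199.2], 43)] brown [([323.9, 200.5], 164), ([301.6, 208.1], 34)]
side white [([264.1, 233.5], 39), ([299.7, 240.4], 7)] brown [([279.5, 217.6], 67), ([288.4, 248.1], 78), ([338.8, 260.2], 8)]
holes [[614.6, 1.8, 14.0], [641.7, -173.3, 14.0], [508.4, -15.4, 14.0], [535.3, -189.2, 14.0]] c [575.  -94.1  14. ]
press y dir [-0.15311375  0.98820857  0.        ] yaw 0.1537184136470915
side holes [[506.9, -14.6, 14.0], [640.5, -171.2, 14.0], [534.1, -187.5, 14.0]]
[[-0.912  0.41  -0.001]
 [ 0.41   0.912 -0.001]
 [ 0.    -0.001 -1.   ]]
```

Run:
```python
from h import *
T=load('pics/top0.pkl');S=load('pics/side0.pkl')
print("boss tri",tri((T,(323.9,200.5)),(S,(288.4,248.1))).round(1),"top z111",plane(T,(323.9,200.5),109).round(1))
print("pin top z154",plane(T,(345.2,196),154).round(1),plane(S,(299.7,240.4),154).round(1),tri((T,(345.2,196)),(S,(299.7,240.4))).round(1))
print("sleeve tri",tri((T,(301.6,208.1)),(S,(279.5,217.6))).round(1))
c=np.array([574.5,-93.3]);ey=np.array([-.1531,.9882])
print("pred pin",c-38*ey,"notch",c-90*ey)
for x,n in((T,'T'),(S,'S')): print(n,"axis",proj(x,np.r_[c,111]).round(1),"pintop",proj(x,np.r_[c-38*ey,154]).round(1),"notch",proj(x,np.r_[c-90*ey,100]).round(1))
# yaw target: tool y along press x=(ey.y,-ey.x)
```

```text
boss tri [571.2 -89.5  98.7] top z111 [574.7 -90.  109. ]
pin top z154 [ 580.2 -125.6  154. ] [ 578.3 -126.6  154. ] [ 579.5 -125.5  152.8]
sleeve tri [557.4 -48.1 155.8]
pred pin [ 580.3178 -130.8516] notch [ 588.279 -182.238]
T axis [325.7 200.6] pintop [348.2 196. ] notch [372.1 194.7]
S axis [292.5 244.8] pintop [301.3 241.6] notch [311.9 276.6]
```

>>> {"method": "send_rows", "body": {"moves": [{"rot": [0, 0, 1], "xyz": [0, 0, -0.2], "hand": 1}, {"rot": [0, 0, 1], "xyz": [0, 0, -0.2], "hand": 1}, {"rot": [0, 0, 1], "xyz": [0, 0, -0.2], "hand": 1}, {"rot": [0, 0, 1], "xyz": [0, 0, -0.2], "hand": 1}, {"rot": [0, 0, 1], "xyz": [0, 0, -0.2], "hand": 1}, {"rot": [0, 0, 1], "xyz": [0, 0, -0.2], "hand": 1}, {"rot": [0, 0, 1], "xyz": [0, 0, -0.2], "hand": 1}, {"rot": [0, 0, 1], "xyz": [0, 0, 0], "hand": 1}, {"rot": [0, 0, 0.28], "xyz": [0, 0, 0], "hand": 1}]}}

```text
time_s: 1.27
eef_pos: [276.9, 615.5, 261.4]
ee_rot: [2.045, 2.385, -0.001]
force: [0.3, -0.4, -0.3]
grip_width: 0.999
grip_force: 0.0
```

>>> {"method": "send_rows", "body": {"moves": [{"rot": [0, 0, 0], "xyz": [-0.976, 0.246, 0], "hand": 1}, {"rot": [0, 0, 0], "xyz": [-0.976, 0.246, 0], "hand": 1}, {"rot": [0, 0, 0], "xyz": [-0.976, 0.246, 0], "hand": 1}, {"rot": [0, 0, 0], "xyz": [-0.976, 0.246, 0], "hand": 1}, {"rot": [0, 0, 0], "xyz": [-0.976, 0.246, 0], "hand": 1}, {"rot": [0, 0, 0], "xyz": [-0.976, 0.246, 0], "hand": 1}, {"rot": [0, 0, 0], "xyz": [-0.976, 0.246, 0], "hand": 1}, {"rot": [0, 0, 0], "xyz": [-0.976, 0.246, 0], "hand": 1}, {"rot": [0, 0, 0], "xyz": [-0.976, 0.246, 0], "hand": 1}, {"rot": [0, 0, 0], "xyz": [-0.976, 0.246, 0], "hand": 1}, {"rot": [0, 0, 0], "xyz": [-0.976, 0.246, 0], "hand": 1}, {"rot": [0, 0, 0], "xyz": [-0.976, 0.246, 0], "hand": 1}, {"rot": [0, 0, 0], "xyz": [-0.976, 0.246, 0], "hand": 1}, {"rot": [0, 0, 0], "xyz": [-0.976, 0.246, 0], "hand": 1}, {"rot": [0, 0, 0], "xyz": [-0.976, 0.246, 0], "hand": 1}, {"rot": [0, 0, 0], "xyz": [-0.976, 0.246, 0], "hand": 1}, {"rot": [0, 0, 0], "xyz": [-0.976, 0.246, 0], "hand": 1}, {"rot": [0, 0, 0], "xyz": [-0.976, 0.246, 0], "hand": 1}, {"rot": [0, 0, 0], "xyz": [-0.976, 0.246, 0], "hand": 1}, {"rot": [0, 0, 0], "xyz": [0, 0, 0], "hand": 1}]}}

```text
time_s: 3.78
eef_pos: [576.1, -90.6, 260.7]
ee_rot: [-2.044, -2.385, 0.001]
force: [0.2, -0.1, -0.1]
grip_width: 1.004
grip_force: 0.0
```

Run:
```python
from station import r, optics
from h import *
s=r.get_state();print(s["time_s"],s["eef_pos"],Ro.from_rotvec(s["ee_rot"]).as_matrix().round(3).tolist(),s["force"])
d=optics.snapshot("wrist");pickle.dump(d,open("pics/w1.pkl","wb"));cv2.imwrite("pics/w1.png",d["pixels"][:,:,::-1])
```

```text
3.775 [576.12085725 -90.61814026 260.74090877] [[-0.153, 0.988, -0.001], [0.988, 0.153, 0.0], [0.0, -0.001, -1.0]] [ 0.24564069 -0.08477263 -0.09654188]
```

View pics/w1.png

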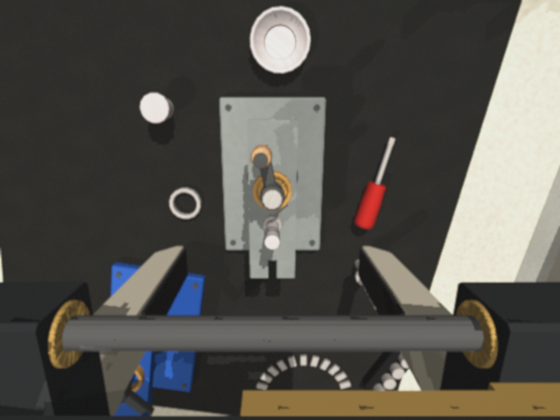

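The wrist view shows the bridge from above. The notch is at (272,268), the pin top at (272,242), the boss ring at (272,190), the sleeve top at (261,155), and the base holes at about (228,107), (320,107), (233,243) and (314,243).

Run:
```python
from h import *
T=load('pics/top0.pkl');S=load('pics/side0.pkl');w=load('pics/w1.pkl')
p=w["pixels"].astype(int);x0,y0=215,90;q=p[90:285,215:335];g=q.sum(2)/3
print("white",blobs(g>200,x0,y0),"brown",blobs(q[...,0]-q[...,2]>50,x0,y0,8))
hs=[]
for c in((228,107),(320,107),(233,243),(314,243)):
    a=p[c[1]-6:c[1]+7,c[0]-5:c[0]+6].sum(2)/3; m=(a<np.median(a)-35); b=max(blobs(m,c[0]-5,c[1]-6,1),key=lambda t:t[1]); hs.append(b[0]); print(b)
W=np.array([plane(w,h,14) for h in hs]);print(W.round(1).tolist(),W.mean(0).round(1)); e=W[0]-W[2]+W[1]-W[3];e/=np.linalg.norm(e);print(e)
for row in(258,264,268,272): print(row,(p[row,240:305].sum(1)/3).astype(int).tolist())
print("col272",(p[245:290,272].sum(1)/3).astype(int).tolist());print("col256",(p[255:290,256].sum(1)/3).astype(int).tolist());print("col289",(p[255:290,289].sum(1)/3).astype(int).tolist())
```

```text
white [([271.8, 198.9], 215), ([271.8, 241.9], 146)] brown [([261.7, 151.9], 182), ([283.7, 186.4], 310), ([257.7, 190.0], 183)]
([227.6, 107.4], 30)
([316.5, 107.2], 18)
([232.6, 242.2], 19)
([311.6, 242.6], 16)
[[507.9, -13.6, 14.0], [614.9, 3.1, 14.0], [535.0, -187.1, 14.0], [641.5, -171.2, 14.0]] [574.8 -92.2  14. ]
[-0.15242849  0.9883145   0.        ]
258 [47, 48, 47, 44, 37, 32, 32, 34, 51, 98, 142, 158, 159, 159, 159, 158, 158, 158, 157, 145, 121, 106, 104, 104, 103, 103, 104, 104, 102, 102, 104, 118, 141, 153, 156, 157, 158, 160, 161, 161, 161, 160, 160, 160, 160, 159, 159, 160, 159, 160, 160, 160, 160, 158, 143, 103, 61, 46, 45, 46, 46, 46, 46, 47, 46]
264 [46, 46, 46, 44, 37, 34, 33, 34, 47, 90, 136, 158, 163, 163, 164, 165, 165, 164, 152, 129, 113, 111, 108, 106, 106, 106, 103, 89, 62, 38, 34, 35, 34, 33, 33, 50, 95, 140, 159, 163, 163, 163, 164, 164, 164, 163, 162, 162, 162, 162, 162, 162, 161, 158, 138, 92, 52, 45, 45, 44, 46, 47, 47, 47, 47]
268 [46, 47, 46, 44, 38, 36, 33, 34, 42, 77, 124, 153, 162, 163, 163, 163, 162, 162, 161, 160, 158, 151, 136, 130, 138, 152, 157,
[... 317 characters left out ...]
, 32, 34, 33, 33, 50, 96, 140, 159, 163, 163, 162, 162, 160, 159, 158, 157, 157, 157, 158, 158, 159, 158, 149, 119, 77, 49, 46, 46, 47, 47, 47, 47, 46, 47]
col272 [227, 227, 226, 213, 170, 126, 110, 115, 122, 124, 125, 126, 133, 141, 130, 97, 57, 35, 31, 34, 33, 32, 33, 34, 34, 34, 32, 34, 32, 33, 33, 33, 32, 33, 32, 34, 33, 34, 34, 35, 34, 34, 34, 34, 35]
col256 [158, 158, 158, 158, 159, 161, 163, 164, 165, 165, 164, 164, 163, 162, 162, 161, 160, 161, 161, 162, 163, 161, 142, 93, 42, 29, 30, 28, 30, 29, 29, 31, 29, 34, 33]
col289 [160, 160, 160, 160, 161, 161, 162, 162, 162, 162, 161, 161, 160, 158, 158, 157, 157, 158, 158, 159, 161, 159, 139, 95, 54, 45, 46, 45, 47, 46, 46, 46, 45, 46, 45]
```

Run:
```python
from h import *
T=load('pics/top0.pkl');S=load('pics/side0.pkl');w=load('pics/w1.pkl')
ey=np.array([-.1527,.9883]);ex=np.array([.9883,.1527]);c=np.array([574.8,-91])
def pf(X): d=X[:2]-c;return (round(d@ex,1),round(d@ey,1),round(X[2],1))
for n,uv,z in(("inner",(272.2,260.8),100),("end",(272.4,278.3),100),("L",(249.4,264),100),("R",(295,264),100),("pintop",(271.8,241.9),154),("spindletop",(271.8,198.9),150),("boss",(271.7,188.5),111)):
    X=plane(w,uv,z);print(n,X.round(1),pf(X))
print("pin tri",[ (X.round(1),pf(X)) for X in [tri((w,(271.8,241.9)),(T,(345.2,196.))),tri((w,(271.8,241.9)),(T,(345.2,196.)),(S,(299.7,238)))]])
print("sleeve tri",[ (X.round(1),pf(X)) for X in [tri((w,(261.7,151.9)),(T,(301.6,208.1))),tri((w,(261.7,153)),(T,(301.6,208.1)),(S,(279.5,217.6)))]])
```

```text
inner [ 586.8 -167.3  100. ] (np.float64(0.2), np.float64(-77.2), np.float64(100.0))
end [ 590.2 -188.4  100. ] (np.float64(0.4), np.float64(-98.6), np.float64(100.0))
L [ 562.4 -175.   100. ] (np.float64(-25.1), np.float64(-81.1), np.float64(100.0))
R [ 612.3 -167.2  100. ] (np.float64(25.5), np.float64(-81.1), np.float64(100.0))
pintop [ 579.9 -124.4  154. ] (np.float64(-0.0), np.float64(-33.8), np.float64(154.0))
spindletop [573.9 -85.4 150. ] (np.float64(0.0), np.float64(5.7), np.float64(150.0))
boss [573.5 -84.4 111. ] (np.float64(-0.2), np.float64(6.8), np.float64(111.0))
pin tri [(array([ 580.4, -126. ,  150. ]), (np.float64(0.2), np.float64(-35.4), np.float64(150.0))), (array([ 579.6, -124. ,  157.7]), (np.float64(-0.3), np.float64(-33.3), np.float64(157.7)))]
sleeve tri [(array([558.6, -48. , 127.1]), (np.float64(-9.5), np.float64(44.9), np.float64(127.1))), (array([558.2, -46.9, 154.4]), (np.float64(-9.7), np.float64(46.1), np.float64(154.4)))]
```

>>> {"method": "send_rows", "body": {"moves": [{"rot": [0, 0, 0], "xyz": [-0.44, -0.016, 0], "hand": -0.2}, {"rot": [0, 0, 0], "xyz": [-0.44, -0.016, 0], "hand": -0.2}, {"rot": [0, 0, 0], "xyz": [0, 0, 0.6], "hand": -0.2}, {"rot": [0, 0, 0], "xyz": [0, 0, 0.6], "hand": -0.2}, {"rot": [0, 0, 0], "xyz": [0, 0, 0], "hand": -0.2}, {"rot": [0, 0, 0], "xyz": [0, 0, 0], "hand": -0.2}], "newtons": 15}}

```text
time_s: 4.58
eef_pos: [580.2, -123.9, 214.9]
ee_rot: [2.043, 2.385, 0.001]
force: [0.2, 0.2, 0.2]
grip_width: 0.422
grip_force: 0.0
```

Run:
```python
from station import r, optics
from h import *
s=r.get_state();print(s["time_s"],s["eef_pos"],s["grip_width"],s["force"])
d=optics.snapshot("wrist");pickle.dump(d,open("pics/w2.pkl","wb"));cv2.imwrite("pics/w2.png",d["pixels"][:,:,::-1])
```

```text
4.575 [ 580.16180208 -123.9022114   214.86263551] 0.4223335785826893 [0.21960015 0.19105693 0.20245987]
```

View pics/w2.png

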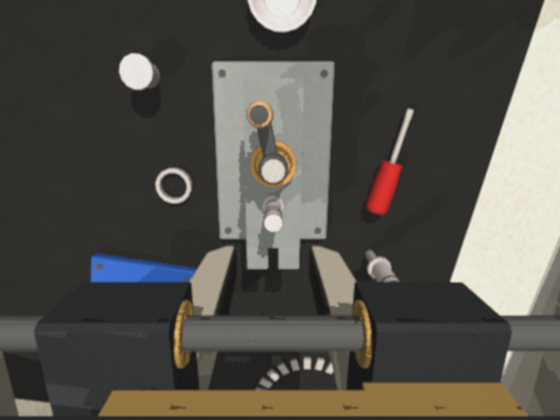

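The view shows the pin top at (273,222), centred between the fingertips at 234 and 312, with the notch ahead at (273,258). I'll go down and grip.

>>> {"method": "send_rows", "body": {"moves": [{"rot": [0, 0, 0], "xyz": [-0.03, 0, 0.5], "hand": -0.2}, {"rot": [0, 0, 0], "xyz": [0, 0, 0.5], "hand": -0.2}, {"rot": [0, 0, 0], "xyz": [0, 0, 0.4], "hand": -0.2}, {"rot": [0, 0, 0], "xyz": [0, 0, 0.4], "hand": -0.2}, {"rot": [0, 0, 0], "xyz": [0, 0, 0.42], "hand": -0.2}, {"rot": [0, 0, 0], "xyz": [0, 0, 0], "hand": -0.2}, {"rot": [0, 0, 0], "xyz": [0, 0, 0], "hand": -1}, {"rot": [0, 0, 0], "xyz": [0, 0, 0], "hand": -1}, {"rot": [0, 0, 0], "xyz": [0, 0, 0], "hand": -1}, {"rot": [0, 0, 0], "xyz": [0, 0, 0], "hand": -1}], "newtons": 15}}

```text
time_s: 5.88
eef_pos: [580.4, -124.8, 125.4]
ee_rot: [2.043, 2.386, 0.001]
force: [-0.0, 0.8, 3.6]
grip_width: 0.145
grip_force: 15.0
```

>>> {"method": "send_rows", "body": {"moves": [{"rot": [0, 0, 0], "xyz": [0, 0, -0.2], "hand": -1}, {"rot": [0, 0, 0], "xyz": [0, 0, -0.2], "hand": -1}, {"rot": [0, 0, 0], "xyz": [0, 0, -0.2], "hand": -1}, {"rot": [0, 0, 0], "xyz": [0, 0, -0.2], "hand": -1}, {"rot": [0, 0, 0], "xyz": [0, 0, -0.2], "hand": -1}, {"rot": [0, 0, 0], "xyz": [0, 0, 0], "hand": -1}, {"rot": [0, 0, 0], "xyz": [0, 0, 0], "hand": -1}]}}

```text
time_s: 6.75
eef_pos: [580.0, -124.8, 164.6]
ee_rot: [-2.043, -2.386, 0.0]
force: [-0.7, -0.1, -0.9]
grip_width: 0.141
grip_force: 15.0
```

Run:
```python
from station import r, optics
from h import *
s=r.get_state();print(s["time_s"],s["eef_pos"],s["grip_width"],s["force"])
d=optics.snapshot("side");pickle.dump(d,open("pics/s3.pkl","wb"))
e=optics.snapshot("wrist");pickle.dump(e,open("pics/w3.pkl","wb"))
a=cv2.resize(d["pixels"][195:325,225:345],(400,433),interpolation=cv2.INTER_CUBIC);b=cv2.resize(e["pixels"][60:330,180:430],(400,432))
cv2.imwrite("pics/c3.png",np.hstack([a[:432],b])[:,:,::-1])
```

```text
6.75 [ 580.01496829 -124.79029795  164.56110217] 0.14143701856329244 [-0.73911933 -0.10207325 -0.90143265]
```

View pics/c3.png

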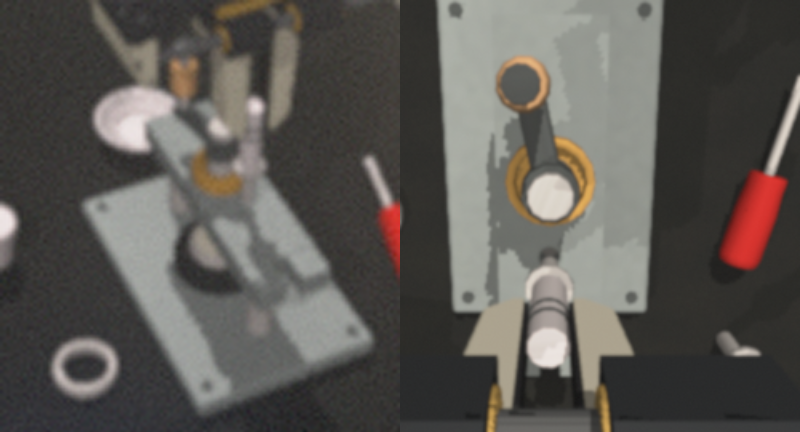

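The pin is held upright and clear of the bore (shank tip at about (548,255) in the crop). Now over to the notch and down.

>>> {"method": "send_rows", "body": {"moves": [{"rot": [0, 0, 0], "xyz": [-0.3, 0.005, 0], "hand": -1}, {"rot": [0, 0, 0], "xyz": [-0.4, 0.005, 0], "hand": -1}, {"rot": [0, 0, 0], "xyz": [-0.4, 0, 0], "hand": -1}, {"rot": [0, 0, 0], "xyz": [-0.22, 0, 0], "hand": -1}, {"rot": [0, 0, 0], "xyz": [0, 0, 0], "hand": -1}, {"rot": [0, 0, 0], "xyz": [0, 0, 0], "hand": -1}, {"rot": [0, 0, 0], "xyz": [0, 0, 0.1], "hand": -1}, {"rot": [0, 0, 0], "xyz": [0, 0, 0.1], "hand": -1}, {"rot": [0, 0, 0], "xyz": [0, 0, 0.1], "hand": -1}, {"rot": [0, 0, 0], "xyz": [0, 0, 0.1], "hand": -1}, {"rot": [0, 0, 0], "xyz": [0, 0, 0.1], "hand": -1}, {"rot": [0, 0, 0], "xyz": [0, 0, 0], "hand": -1}]}}

```text
time_s: 8.35
eef_pos: [588.5, -176.8, 144.4]
ee_rot: [-2.043, -2.386, 0.0]
force: [0.0, -0.5, -0.6]
grip_width: 0.145
grip_force: 15.0
```

>>> {"method": "send_rows", "body": {"moves": [{"rot": [0, 0, 0], "xyz": [0, 0, 0.12], "hand": -1}, {"rot": [0, 0, 0], "xyz": [0, 0, 0.12], "hand": -1}, {"rot": [0, 0, 0], "xyz": [0, 0, 0.12], "hand": -1}, {"rot": [0, 0, 0], "xyz": [0, 0, 0.08], "hand": -1}, {"rot": [0, 0, 0], "xyz": [0, 0, 0.02], "hand": -1}, {"rot": [0, 0, 0], "xyz": [0, 0, 0], "hand": -1}, {"rot": [0, 0, 0], "xyz": [0, 0, 0], "hand": -1}]}}

```text
time_s: 9.22
eef_pos: [588.7, -176.9, 126.6]
ee_rot: [2.043, 2.386, 0.0]
force: [0.2, 0.0, -0.9]
grip_width: 0.146
grip_force: 15.0
```

>>> {"method": "send_rows", "body": {"moves": [{"rot": [0, 0, 0], "xyz": [0, 0, 0.03], "hand": -1}, {"rot": [0, 0, 0], "xyz": [0, 0, 0], "hand": -1}, {"rot": [0, 0, 0], "xyz": [0, 0, 0], "hand": -1}]}}

```text
time_s: 9.6
eef_pos: [588.7, -176.9, 125.4]
ee_rot: [2.043, 2.386, 0.0]
force: [0.2, -0.2, 1.6]
grip_width: 0.14
grip_force: 15.0
```

Contact with the cheeks has begun, at the same height as the seated grasp. I'll release and rise.

>>> {"method": "send_rows", "body": {"moves": [{"rot": [0, 0, 0], "xyz": [0, 0, 0], "hand": -0.5}, {"rot": [0, 0, 0], "xyz": [0, 0, 0], "hand": -0.3}, {"rot": [0, 0, 0], "xyz": [0, 0, 0], "hand": -0.2}, {"rot": [0, 0, 0], "xyz": [0, 0, 0], "hand": -0.2}, {"rot": [0, 0, 0], "xyz": [0, 0, -0.5], "hand": -0.2}, {"rot": [0, 0, 0], "xyz": [0, 0, -0.8], "hand": -0.2}, {"rot": [0, 0, 0], "xyz": [0, 0, -0.8], "hand": -0.2}, {"rot": [0, 0, 0], "xyz": [0.5, 0, -0.6], "hand": -0.2}, {"rot": [0, 0, 0], "xyz": [0.8, 0, 0], "hand": -0.2}, {"rot": [0, 0, 0], "xyz": [0.8, 0, 0], "hand": -0.2}, {"rot": [0, 0, 0], "xyz": [0, 0, 0], "hand": -0.2}, {"rot": [0, 0, 0], "xyz": [0, 0, 0], "hand": -0.2}]}}

```text
time_s: 11.1
eef_pos: [575.9, -94.3, 234.3]
ee_rot: [2.043, 2.386, 0.0]
force: [0.5, -0.7, -0.4]
grip_width: 0.4
grip_force: 0.0
```

Run:
```python
from station import r, optics
from h import *
s=r.get_state();print(s["time_s"],s["eef_pos"],s["grip_width"],s["force"])
d=optics.snapshot("side");pickle.dump(d,open("pics/s4.pkl","wb"))
e=optics.snapshot("wrist");pickle.dump(e,open("pics/w4.pkl","wb"))
t=optics.snapshot("top");pickle.dump(t,open("pics/t4.pkl","wb"))
a=cv2.resize(d["pixels"][195:325,225:345],(400,433),interpolation=cv2.INTER_CUBIC);b=cv2.resize(e["pixels"][60:330,150:400],(400,432))
cv2.imwrite("pics/c4.png",np.hstack([a[:432],b])[:,:,::-1])
```

```text
11.1 [575.87278944 -94.25035539 234.25648539] 0.40017244456464196 [ 0.46600708 -0.66376113 -0.36992079]
```

View pics/c4.png

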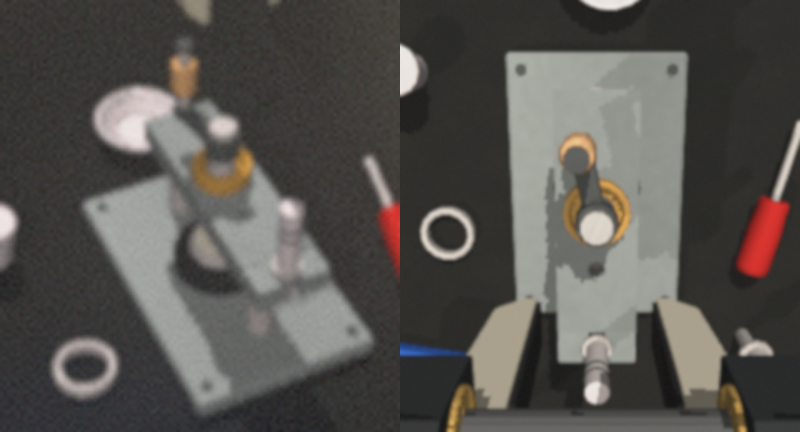

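The pin stands parked with its collar on the cheeks (side crop (288,265)) and the bore is empty. Next I locate the sleeve, constrained to a 42 mm radius about the axis.

Run:
```python
from h import *
from scipy.optimize import least_squares
ax=np.array([574.5,-87.9])
ds=[("side",load('pics/s4.pkl'),(225,300,195,260)),("side0",load('pics/side0.pkl'),(250,300,195,235)),("w4",load('pics/w4.pkl'),(240,300,130,180)),("w2",load('pics/w2.pkl'),(240,300,90,140)),("w1",load('pics/w1.pkl'),(240,300,135,178))]
obs=[]
for n,d,(x0,x1,y0,y1) in ds:
    p=d["pixels"][y0:y1,x0:x1].astype(int);m=((p[...,0]-p[...,2])>45).astype(np.uint8)
    cs,_=cv2.findContours(m,cv2.RETR_EXTERNAL,cv2.CHAIN_APPROX_NONE)
    for c in cs:
        if len(c)<15: continue
        (u,v),rd=cv2.minEnclosingCircle(c);b=cv2.boundingRect(c)
        print(n,"circ",round(u+x0,1),round(v+y0,1),round(rd,1),"bbox",b[0]+x0,b[1]+y0,b[2],b[3])
d=ds[0][1]
for z in(145,150,155,160):
    for n,dd in(("side0",ds[1][1]),): print(z,[ (plane(dd,(279.5,217.6),z)[:2]-ax).round(1), np.hypot(*(plane(dd,(279.5,217.6),z)[:2]-ax)).round(1)])
```

```text
side circ 291.5 245.0 9.0 bbox 283 240 17 14
side circ 279.2 217.4 5.9 bbox 276 212 8 12
side0 circ 278.8 217.4 6.1 bbox 276 212 8 12
w4 circ 281.0 175.5 7.8 bbox 274 172 15 8
w4 circ 260.9 154.5 12.2 bbox 250 143 22 23
w2 circ 259.5 113.7 13.5 bbox 247 101 26 27
w1 circ 279.5 174.5 7.0 bbox 273 171 14 7
w1 circ 261.1 155.4 11.1 bbox 251 145 21 20
145 [array([-13. ,  51.8]), np.float64(53.4)]
150 [array([-14.7,  46.2]), np.float64(48.5)]
155 [array([-16.4,  40.7]), np.float64(43.8)]
160 [array([-18. ,  35.1]), np.float64(39.5)]
```

Run:
```python
from h import *
ax=np.array([574.5,-87.9]);A=load('pics/w1.pkl');B=load('pics/w2.pkl');C=load('pics/w4.pkl');S=load('pics/s4.pkl')
for n,d,uv in(("w1",A,(261,155.5)),("w2",B,(259.7,114.3)),("w4",C,(260.8,154.5))):
    for z in(165,169): 
        X=plane(d,uv,z)[:2];print(n,z,X.round(1),np.hypot(*(X-ax)).round(1))
for z in(155,157,159):
    X=plane(S,(279.7,217.6),z)[:2];print("s",z,X.round(1),np.hypot(*(X-ax)).round(1))
```

```text
w1 165 [559.2 -46.9] 43.7
w1 169 [559.2 -46.5] 44.2
w2 165 [559.4 -48.2] 42.5
w2 169 [559.5 -48.2] 42.4
w4 165 [559.2 -46.9] 43.7
w4 169 [559.3 -46.4] 44.2
s 155 [558.6 -47.3] 43.6
s 157 [557.9 -49.6] 41.8
s 159 [557.2 -51.8] 40.0
```

>>> {"method": "send_rows", "body": {"moves": [{"rot": [0, 0, 0], "xyz": [0.6, -0.118, 0], "hand": -0.2}, {"rot": [0, 0, 0], "xyz": [0.6, -0.118, 0], "hand": -0.2}, {"rot": [0, 0, 0], "xyz": [0, 0, 0], "hand": -0.2}, {"rot": [0, 0, 0], "xyz": [0, 0, 0.5], "hand": -0.2}, {"rot": [0, 0, 0], "xyz": [0, 0, 0.5], "hand": -0.2}, {"rot": [0, 0, 0], "xyz": [0, 0, 0.5], "hand": -0.2}, {"rot": [0, 0, 0], "xyz": [0, 0, 0.53], "hand": -0.2}, {"rot": [0, 0, 0], "xyz": [0, 0, 0], "hand": -0.2}, {"rot": [0, 0, 0], "xyz": [0, 0, 0], "hand": -0.2}], "newtons": 12}}

```text
time_s: 12.38
eef_pos: [559.3, -48.0, 152.6]
ee_rot: [2.043, 2.386, 0.001]
force: [0.5, 0.7, 0.2]
grip_width: 0.401
grip_force: 0.0
```

Run:
```python
from station import r, optics
from h import *
s=r.get_state();print(s["time_s"],s["eef_pos"],s["grip_width"],s["force"])
d=optics.snapshot("side");pickle.dump(d,open("pics/s5.pkl","wb"))
e=optics.snapshot("wrist");pickle.dump(e,open("pics/w5.pkl","wb"))
a=cv2.resize(d["pixels"][165:295,225:345],(400,433),interpolation=cv2.INTER_CUBIC);b=cv2.resize(e["pixels"][60:330,150:400],(400,432))
cv2.imwrite("pics/c5.png",np.hstack([a[:432],b])[:,:,::-1])
```

```text
12.375 [559.25138838 -47.96543709 152.57581665] 0.40146953087836246 [0.51531738 0.66557132 0.2413091 ]
```

View pics/c5.png

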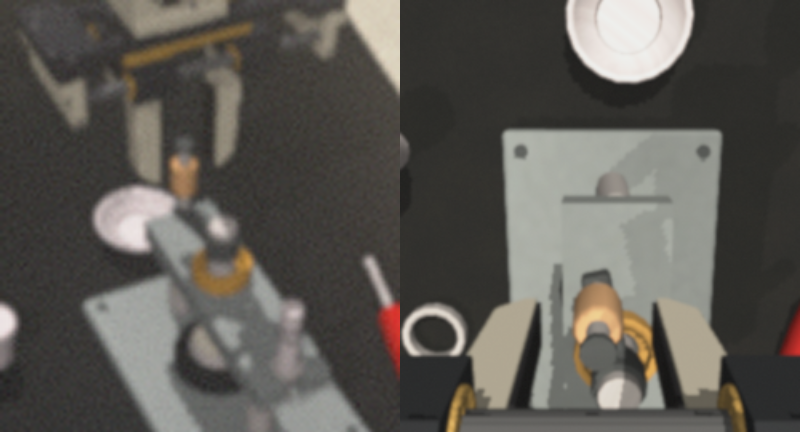

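Run:
```python
from h import *
S=load('pics/s5.pkl');W=load('pics/w5.pkl')
f=lambda q:((q-[225,165])*[400/120,433/130]).round(0)
for z in(133.6,141.6,152.6,160.6): print(z,f(proj(S,np.array([559.3,-48,z]))), "L",f(proj(S,np.array([559.3-18.5*.988,-48-18.5*.153,z]))),"R",f(proj(S,np.array([559.3+18.5*.988,-48+18.5*.153,z]))))
g=lambda q:((q-[150,60])*1.6+[400,0]).round(0)
for z in(133.6,141.6,157,169,186): print(z,g(proj(W,np.array([559.3,-48,z]))))
```

```text
133.6 [183. 200.] L [158. 208.] R [208. 192.]
141.6 [184. 191.] L [158. 199.] R [209. 183.]
152.6 [184. 178.] L [158. 186.] R [209. 171.]
160.6 [184. 169.] L [158. 177.] R [209. 162.]
133.6 [597. 291.]
141.6 [597. 299.]
157 [597. 316.]
169 [597. 331.]
186 [598. 355.]
```

Run:
```python
from h import *
S=load('pics/s5.pkl')["pixels"].astype(int)
for n,c0,c1,r0,r1 in(("L",264,276,205,232),("R",286,300,200,228)):
    print(n,"cols",c0,c1)
    for r in range(r0,r1,1): print(r,(S[r,c0:c1].sum(1)//3).tolist())
```

```text
L cols 264 276
205 [108, 119, 135, 137, 137, 130, 135, 134, 120, 86, 58, 57]
206 [102, 119, 130, 132, 137, 132, 133, 132, 117, 86, 60, 63]
207 [100, 116, 127, 134, 132, 129, 134, 134, 121, 86, 56, 54]
208 [100, 116, 125, 130, 135, 131, 133, 130, 117, 85, 65, 59]
209 [100, 111, 125, 131, 134, 131, 137, 134, 118, 81, 57, 52]
210 [103, 114, 125, 129, 136, 133, 134, 135, 119, 83, 56, 57]
211 [101, 112, 120, 135, 135, 137, 134, 132, 120, 85, 61, 58]
212 [92, 109, 122, 133, 133, 136, 132, 133, 119, 85, 59, 65]
213 [88, 102, 120, 132, 137, 135, 133, 133, 120, 85, 64, 76]
214 [77, 101, 117, 137, 136, 136, 134, 131, 120, 84, 61, 76]
215 [69, 87, 116, 137, 137, 136, 134, 135, 120, 85, 61, 73]
216 [62, 77, 104, 130, 131, 133, 135, 133, 118, 86, 64, 68]
217 [56, 66, 88, 113, 129, 132, 132, 135, 118, 84, 61, 67]
218 [59, 60, 65, 86, 106, 119, 126, 128, 117, 82, 59, 70]
219 [59, 56, 67, 73, 79, 94, 104, 110, 100, 80, 61, 67]
220 [93, 104, 106, 104, 95, 99, 95, 93, 83, 71, 62, 65]
221 [145, 162, 170, 165, 151, 144, 134, 119, 110, 94, 74, 71]
222 [177, 198, 204, 199, 194, 189, 181, 168, 160, 144, 11
[... 1693 characters left out ...]
 52, 58, 56, 56, 54]
217 [58, 49, 55, 54, 54, 53, 52, 53, 56, 53, 52, 51, 55, 48]
218 [57, 58, 56, 54, 55, 56, 57, 57, 50, 54, 53, 54, 50, 51]
219 [60, 60, 53, 59, 56, 51, 57, 52, 53, 56, 56, 56, 52, 54]
220 [56, 54, 58, 57, 51, 54, 52, 55, 55, 51, 51, 53, 59, 55]
221 [57, 61, 57, 57, 56, 60, 61, 51, 53, 50, 50, 55, 57, 54]
222 [55, 55, 51, 55, 49, 55, 52, 56, 54, 59, 53, 54, 56, 52]
223 [63, 61, 57, 61, 59, 57, 58, 53, 57, 56, 53, 56, 49, 57]
224 [80, 81, 67, 61, 55, 56, 55, 54, 58, 58, 57, 52, 57, 56]
225 [106, 109, 89, 71, 62, 55, 62, 52, 56, 53, 58, 58, 51, 54]
226 [131, 127, 113, 94, 72, 53, 55, 58, 54, 57, 51, 54, 53, 54]
227 [136, 142, 135, 118, 84, 60, 60, 51, 58, 56, 53, 57, 55, 54]
```

The side view puts the visible fingertip ends about 16 mm higher than the nominal figure, so I'll go 6 mm lower before closing.

>>> {"method": "send_rows", "body": {"moves": [{"rot": [0, 0, 0], "xyz": [0, 0, 0.15], "hand": -0.2}, {"rot": [0, 0, 0], "xyz": [0, 0, 0], "hand": -0.5}, {"rot": [0, 0, 0], "xyz": [0, 0, 0], "hand": -1}, {"rot": [0, 0, 0], "xyz": [0, 0, 0], "hand": -1}, {"rot": [0, 0, 0], "xyz": [0, 0, 0], "hand": -1}], "newtons": 12}}

```text
time_s: 13.1
eef_pos: [559.1, -47.9, 146.1]
ee_rot: [2.043, 2.386, 0.0]
force: [0.2, -1.3, 0.2]
grip_width: 0.184
grip_force: 12.0
```

Run:
```python
from station import r, optics
from h import *
s=r.get_state();print(s["time_s"],s["eef_pos"],s["grip_width"],s["grip_force"],s["force"])
d=optics.snapshot("side");pickle.dump(d,open("pics/s6.pkl","wb"))
t=optics.snapshot("top")
c=cv2.resize(d["pixels"][190:260,250:325],(600,560),interpolation=cv2.INTER_CUBIC);cv2.imwrite("pics/c6.png",c[:,:,::-1])
x=s["eef_pos"]
for z in(x[2]-11,x[2]+8): print(z,((proj(d,np.array([x[0],x[1],z]))-[250,190])*8).round())
```

```text
13.1 [559.05439207 -47.92253221 146.13565121] 0.18403100164281255 12.000052227376727 [ 0.19695813 -1.32066657  0.21853976]
135.13565120901623 [239. 276.]
154.13565120901623 [240. 224.]
```

View pics/c6.png

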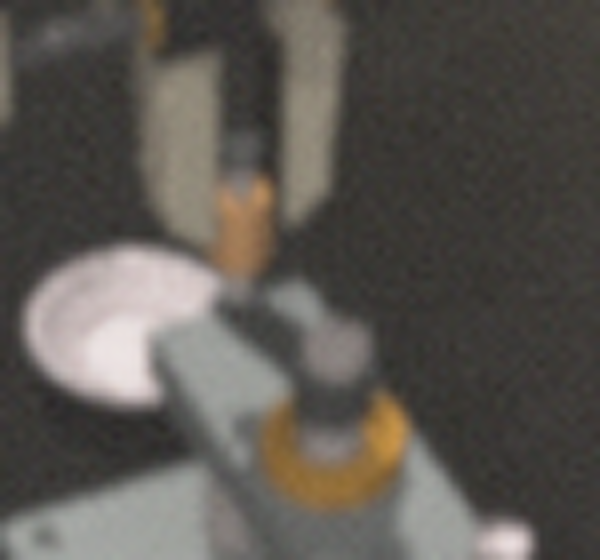

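The sleeve is gripped (17 mm opening, 12 N), with the tips about at its middle and above the crank arm. I'll compute the circle rows.

```bash
cat > circ.py <<'E'
import sys,numpy as np
p0,dp,n=map(float,sys.argv[1:4])
p=p0+dp*np.arange(int(n)+1)
for a,b in zip(np.diff(42*np.sin(p))/40,np.diff(42*np.cos(p))/40): print(f"[{a:.3f}, {b:.3f}]",end=" ")
print("end",p[-1])
E
python3 circ.py 1.786 0.2 24
```

```text
[-0.065, -0.199] [-0.103, -0.182] [-0.137, -0.158] [-0.166, -0.128] [-0.188, -0.092] [-0.203, -0.053] [-0.209, -0.012] [-0.207, 0.030] [-0.197, 0.071] [-0.179, 0.109] [-0.154, 0.142] [-0.123, 0.170] [-0.087, 0.191] [-0.047, 0.204] [-0.006, 0.210] [0.036, 0.206] [0.077, 0.195] [0.114, 0.176] [0.146, 0.150] [0.173, 0.118] [0.193, 0.081] [0.206, 0.041] [0.210, -0.001] [0.205, -0.042] end 6.586
```

>>> {"method": "send_rows", "body": {"moves": [{"rot": [0, 0, 0], "xyz": [-0.065, -0.199, -0.006], "hand": -1}, {"rot": [0, 0, 0], "xyz": [-0.103, -0.182, -0.006], "hand": -1}, {"rot": [0, 0, 0], "xyz": [-0.137, -0.158, -0.006], "hand": -1}, {"rot": [0, 0, 0], "xyz": [-0.166, -0.128, -0.006], "hand": -1}, {"rot": [0, 0, 0], "xyz": [0, 0, 0], "hand": -1}, {"rot": [0, 0, 0], "xyz": [0, 0, 0], "hand": -1}]}}

```text
time_s: 13.95
eef_pos: [535.5, -71.5, 147.4]
ee_rot: [2.043, 2.384, 0.0]
force: [5.8, -4.9, 0.6]
grip_width: 0.188
grip_force: 12.0
```

>>> {"method": "send_rows", "body": {"moves": [{"rot": [0, 0, 0], "xyz": [-0.2, -0.084, -0.006], "hand": -1}, {"rot": [0, 0, 0], "xyz": [-0.208, -0.05, -0.006], "hand": -1}, {"rot": [0, 0, 0], "xyz": [-0.209, -0.012, -0.006], "hand": -1}, {"rot": [0, 0, 0], "xyz": [-0.207, 0.03, -0.006], "hand": -1}, {"rot": [0, 0, 0], "xyz": [0, 0, 0], "hand": -1}, {"rot": [0, 0, 0], "xyz": [0, 0, 0], "hand": -1}]}}

```text
time_s: 14.7
eef_pos: [536.4, -104.3, 148.3]
ee_rot: [2.043, 2.385, 0.002]
force: [8.1, 2.1, -0.2]
grip_width: 0.189
grip_force: 12.0
```

>>> {"method": "send_rows", "body": {"moves": [{"rot": [0, 0, 0], "xyz": [-0.199, 0.083, -0.006], "hand": -1}, {"rot": [0, 0, 0], "xyz": [-0.179, 0.109, -0.006], "hand": -1}, {"rot": [0, 0, 0], "xyz": [-0.154, 0.142, -0.006], "hand": -1}, {"rot": [0, 0, 0], "xyz": [-0.123, 0.17, -0.006], "hand": -1}, {"rot": [0, 0, 0], "xyz": [0, 0, 0], "hand": -1}, {"rot": [0, 0, 0], "xyz": [0, 0, 0], "hand": -1}]}}

```text
time_s: 15.45
eef_pos: [559.9, -126.3, 148.8]
ee_rot: [-2.043, -2.386, -0.002]
force: [4.0, 7.2, 0.2]
grip_width: 0.185
grip_force: 12.0
```

>>> {"method": "send_rows", "body": {"moves": [{"rot": [0, 0, 0], "xyz": [-0.076, 0.195, -0.006], "hand": -1}, {"rot": [0, 0, 0], "xyz": [-0.046, 0.202, -0.006], "hand": -1}, {"rot": [0, 0, 0], "xyz": [-0.006, 0.207, -0.006], "hand": -1}, {"rot": [0, 0, 0], "xyz": [0.036, 0.204, -0.006], "hand": -1}, {"rot": [0, 0, 0], "xyz": [0, 0, 0], "hand": -1}, {"rot": [0, 0, 0], "xyz": [0, 0, 0], "hand": -1}]}}

```text
time_s: 16.2
eef_pos: [592.3, -125.2, 149.6]
ee_rot: [-2.042, -2.385, 0.0]
force: [-0.5, 5.2, 0.9]
grip_width: 0.184
grip_force: 12.0
```

>>> {"method": "send_rows", "body": {"moves": [{"rot": [0, 0, 0], "xyz": [0.078, 0.191, -0.006], "hand": -1}, {"rot": [0, 0, 0], "xyz": [0.114, 0.174, -0.006], "hand": -1}, {"rot": [0, 0, 0], "xyz": [0, 0, 0], "hand": -1}, {"rot": [0, 0, 0], "xyz": [0, 0, 0], "hand": -1}]}}

```text
time_s: 16.7
eef_pos: [605.8, -115.4, 150.3]
ee_rot: [-2.043, -2.386, -0.0]
force: [-1.8, 3.7, -0.3]
grip_width: 0.185
grip_force: 12.0
```

>>> {"method": "send_rows", "body": {"moves": [{"rot": [0, 0, 0], "xyz": [0.145, 0.148, -0.006], "hand": -1}, {"rot": [0, 0, 0], "xyz": [0, 0, 0], "hand": -1}, {"rot": [0, 0, 0], "xyz": [0, 0, 0], "hand": -1}]}}

```text
time_s: 17.08
eef_pos: [610.7, -108.8, 150.5]
ee_rot: [-2.043, -2.386, -0.0]
force: [-1.6, 2.5, -2.1]
grip_width: 0.188
grip_force: 12.0
```

>>> {"method": "send_rows", "body": {"moves": [{"rot": [0, 0, 0], "xyz": [0.171, 0.117, -0.006], "hand": -1}, {"rot": [0, 0, 0], "xyz": [0, 0, 0], "hand": -1}, {"rot": [0, 0, 0], "xyz": [0, 0, 0], "hand": -1}]}}

```text
time_s: 17.45
eef_pos: [614.3, -101.2, 150.9]
ee_rot: [2.043, 2.386, 0.0]
force: [-1.3, 1.2, -1.8]
grip_width: 0.189
grip_force: 12.0
```

The downward pull rose by about 2 N between the last-but-two and last-but-one moves. I'll check with more force samples and the spindle head's shift in the side view.

Run:
```python
from station import r, optics
from h import *
F=[]
for i in range(6):
    d=optics.snapshot("side"); F.append(r.get_state()["force"])
print(np.mean(F,0).round(2),np.std(F,0).round(2))
pickle.dump(d,open("pics/s7.pkl","wb"))
A=load('pics/s6.pkl')
X=lambda z:proj(A,np.array([574.5,-87.9,z])).round(1)
print("head px z137/140/143",X(137),X(140),X(143))
for n,q in(("old",A),("new",d)):
    p=q["pixels"][:,:,:].astype(int).sum(2)//3
    print(n)
    for row in range(226,246): print(row,p[row,284:302].tolist())
```

```text
[-1.14  1.65 -2.17] [0.31 0.21 0.23]
head px z137/140/143 [292.  234.5] [292.1 233.4] [292.1 232.4]
old
226 [114, 124, 131, 133, 120, 97, 69, 59, 57, 57, 58, 51, 60, 54, 59, 58, 57, 51]
227 [126, 132, 138, 142, 137, 119, 83, 58, 54, 56, 57, 55, 52, 52, 54, 57, 52, 58]
228 [112, 124, 136, 142, 145, 132, 103, 76, 67, 59, 57, 60, 56, 53, 52, 51, 54, 51]
229 [83, 101, 118, 132, 142, 137, 116, 98, 85, 73, 71, 62, 60, 57, 56, 58, 52, 56]
230 [67, 79, 93, 109, 131, 134, 124, 119, 105, 99, 97, 79, 69, 53, 56, 54, 50, 57]
231 [68, 68, 79, 92, 116, 126, 128, 122, 121, 121, 114, 101, 78, 55, 56, 53, 51, 53]
232 [66, 70, 70, 89, 114, 125, 130, 128, 132, 128, 125, 113, 85, 59, 58, 53, 54, 55]
233 [68, 67, 71, 87, 115, 129, 126, 132, 129, 131, 128, 113, 87, 61, 57, 53, 55, 56]
234 [79, 68, 74, 85, 113, 126, 129, 131, 134, 130, 122, 112, 87, 60, 55, 54, 53, 54]
235 [99, 80, 76, 89, 103, 122, 126, 131, 131, 129, 117, 102, 79, 63, 47, 50, 53, 57]
236 [125, 99, 81, 78, 91, 109, 116, 122, 121, 116, 107, 88, 80, 63, 54, 56, 53, 56]
237 [147, 125, 92, 74, 77, 88, 97, 107, 108, 102, 86, 72, 69, 67, 61, 52
[... 1688 characters left out ...]
125, 109, 93, 78, 78, 87, 89, 94, 92]
238 [156, 138, 108, 79, 81, 92, 97, 101, 102, 96, 86, 75, 72, 79, 87, 97, 97, 94]
239 [158, 141, 102, 73, 72, 72, 80, 76, 81, 76, 73, 60, 71, 76, 88, 89, 92, 90]
240 [151, 138, 101, 69, 66, 69, 70, 75, 69, 67, 66, 66, 64, 74, 82, 82, 81, 83]
241 [144, 121, 96, 77, 66, 64, 66, 70, 72, 67, 64, 63, 70, 74, 76, 78, 82, 74]
242 [134, 117, 106, 86, 72, 70, 71, 63, 69, 71, 71, 72, 79, 78, 87, 96, 92, 76]
243 [133, 127, 125, 103, 80, 78, 76, 70, 73, 74, 73, 81, 89, 92, 105, 122, 110, 94]
244 [136, 137, 131, 114, 98, 98, 97, 89, 87, 90, 91, 89, 94, 97, 114, 133, 126, 112]
245 [140, 139, 137, 120, 109, 114, 115, 112, 108, 109, 105, 97, 96, 100, 110, 125, 126, 133]
```

The drop is confirmed: a steady −2.2 N, the head did not rise, and the spring balance puts the spindle about 3 mm below its start. Now forward one turn, sinking along with it.

```bash
sed -i 's/42\*/41.6*/g' circ.py; python3 circ.py 5.786 -0.2 34
```

```text
[-0.172, -0.117] [-0.145, -0.149] [-0.113, -0.174] [-0.076, -0.193] [-0.036, -0.205] [0.005, -0.208] [0.047, -0.202] [0.086, -0.189] [0.122, -0.168] [0.153, -0.141] [0.178, -0.108] [0.195, -0.070] [0.205, -0.030] [0.207, 0.012] [0.201, 0.052] [0.186, 0.091] [0.165, 0.127] [0.136, 0.157] [0.102, 0.181] [0.064, 0.197] [0.024, 0.206] [-0.018, 0.207] [-0.058, 0.199] [-0.097, 0.184] [-0.131, 0.161] [-0.161, 0.132] [-0.184, 0.097] [-0.199, 0.059] [-0.207, 0.018] [-0.206, -0.024] [-0.198, -0.064] [-0.181, -0.102] [-0.157, -0.136] [-0.127, -0.164] end -1.0140000000000011
```

>>> {"method": "send_rows", "body": {"moves": [{"rot": [0, 0, 0], "xyz": [-0.172, -0.117, 0.009], "hand": -1}, {"rot": [0, 0, 0], "xyz": [-0.145, -0.149, 0.009], "hand": -1}, {"rot": [0, 0, 0], "xyz": [-0.113, -0.174, 0.009], "hand": -1}, {"rot": [0, 0, 0], "xyz": [-0.076, -0.193, 0.009], "hand": -1}, {"rot": [0, 0, 0], "xyz": [-0.036, -0.205, 0.009], "hand": -1}, {"rot": [0, 0, 0], "xyz": [0.005, -0.208, 0.009], "hand": -1}, {"rot": [0, 0, 0], "xyz": [0.047, -0.202, 0.009], "hand": -1}, {"rot": [0, 0, 0], "xyz": [0, 0, 0], "hand": -1}, {"rot": [0, 0, 0], "xyz": [0, 0, 0], "hand": -1}]}}

```text
time_s: 18.88
eef_pos: [567.6, -128.4, 148.5]
ee_rot: [2.043, 2.386, 0.001]
force: [-0.7, 5.3, -2.6]
grip_width: 0.183
grip_force: 12.0
```

>>> {"method": "send_rows", "body": {"moves": [{"rot": [0, 0, 0], "xyz": [0.088, -0.188, 0.009], "hand": -1}, {"rot": [0, 0, 0], "xyz": [0.124, -0.167, 0.009], "hand": -1}, {"rot": [0, 0, 0], "xyz": [0.153, -0.141, 0.009], "hand": -1}, {"rot": [0, 0, 0], "xyz": [0.178, -0.108, 0.009], "hand": -1}, {"rot": [0, 0, 0], "xyz": [0.195, -0.07, 0.009], "hand": -1}, {"rot": [0, 0, 0], "xyz": [0.205, -0.03, 0.009], "hand": -1}, {"rot": [0, 0, 0], "xyz": [0.207, 0.012, 0.009], "hand": -1}, {"rot": [0, 0, 0], "xyz": [0.201, 0.052, 0.009], "hand": -1}, {"rot": [0, 0, 0], "xyz": [0, 0, 0], "hand": -1}, {"rot": [0, 0, 0], "xyz": [0, 0, 0], "hand": -1}]}}

```text
time_s: 20.12
eef_pos: [533.9, -78.2, 145.1]
ee_rot: [-2.042, -2.385, 0.0]
force: [-5.3, 3.1, -1.7]
grip_width: 0.186
grip_force: 12.0
```

>>> {"method": "send_rows", "body": {"moves": [{"rot": [0, 0, 0], "xyz": [0.186, 0.084, 0.009], "hand": -1}, {"rot": [0, 0, 0], "xyz": [0.165, 0.127, 0.009], "hand": -1}, {"rot": [0, 0, 0], "xyz": [0.136, 0.157, 0.009], "hand": -1}, {"rot": [0, 0, 0], "xyz": [0.102, 0.181, 0.009], "hand": -1}, {"rot": [0, 0, 0], "xyz": [0.064, 0.197, 0.009], "hand": -1}, {"rot": [0, 0, 0], "xyz": [0.024, 0.206, 0.009], "hand": -1}, {"rot": [0, 0, 0], "xyz": [-0.018, 0.207, 0.009], "hand": -1}, {"rot": [0, 0, 0], "xyz": [0, 0, 0], "hand": -1}, {"rot": [0, 0, 0], "xyz": [0, 0, 0], "hand": -1}]}}

```text
time_s: 21.25
eef_pos: [576.8, -45.1, 143.1]
ee_rot: [2.043, 2.386, 0.003]
force: [1.4, 5.5, -0.9]
grip_width: 0.188
grip_force: 12.0
```

>>> {"method": "send_rows", "body": {"moves": [{"rot": [0, 0, 0], "xyz": [-0.05, 0.199, 0.009], "hand": -1}, {"rot": [0, 0, 0], "xyz": [-0.095, 0.186, 0.009], "hand": -1}, {"rot": [0, 0, 0], "xyz": [-0.131, 0.163, 0.009], "hand": -1}, {"rot": [0, 0, 0], "xyz": [-0.161, 0.134, 0.009], "hand": -1}, {"rot": [0, 0, 0], "xyz": [-0.184, 0.097, 0.009], "hand": -1}, {"rot": [0, 0, 0], "xyz": [-0.199, 0.059, 0.009], "hand": -1}, {"rot": [0, 0, 0], "xyz": [-0.207, 0.018, 0.009], "hand": -1}, {"rot": [0, 0, 0], "xyz": [0, 0, 0], "hand": -1}, {"rot": [0, 0, 0], "xyz": [0, 0, 0], "hand": -1}]}}

```text
time_s: 22.38
eef_pos: [616.3, -81.4, 140.6]
ee_rot: [2.043, 2.385, 0.0]
force: [4.4, -0.6, -0.6]
grip_width: 0.186
grip_force: 12.0
```

>>> {"method": "send_rows", "body": {"moves": [{"rot": [0, 0, 0], "xyz": [-0.206, -0.02, 0.009], "hand": -1}, {"rot": [0, 0, 0], "xyz": [-0.198, -0.064, 0.009], "hand": -1}, {"rot": [0, 0, 0], "xyz": [-0.181, -0.102, 0.009], "hand": -1}, {"rot": [0, 0, 0], "xyz": [-0.157, -0.136, 0.009], "hand": -1}, {"rot": [0, 0, 0], "xyz": [-0.065, -0.08, 0.005], "hand": -1}, {"rot": [0, 0, 0], "xyz": [0, 0, 0], "hand": -1}, {"rot": [0, 0, 0], "xyz": [0, 0, 0], "hand": -1}, {"rot": [0, 0, 0], "xyz": [0, 0, 0], "hand": -1}]}}

```text
time_s: 23.38
eef_pos: [605.4, -115.6, 138.8]
ee_rot: [2.043, 2.386, -0.0]
force: [1.0, -3.7, -1.3]
grip_width: 0.186
grip_force: 12.0
```

Run:
```python
from station import r, optics
from h import *
F=[]
for i in range(4):
    d=optics.snapshot("side"); s=r.get_state();F.append(s["force"])
x=s["eef_pos"];print(s["time_s"],x.round(1),s["grip_width"],s["grip_force"],np.mean(F,0).round(2),"psi",np.arctan2(x[1]+88,x[0]-574.6)-.153)
pickle.dump(d,open("pics/s8.pkl","wb"))
p=d["pixels"].astype(int).sum(2)//3
for row in range(226,246): print(row,p[row,286:300].tolist())
a=cv2.resize(d["pixels"][180:310,225:345],(480,520),interpolation=cv2.INTER_CUBIC);cv2.imwrite("pics/c8.png",a[:,:,::-1])
```

```text
23.575 [ 605.4 -115.5  138.8] 0.18840029746953743 11.999866470869165 [ 1.23 -3.97 -0.93] psi -0.8820627825410298
226 [146, 140, 130, 99, 74, 59, 57, 55, 59, 58, 61, 79, 100, 111]
227 [160, 155, 147, 123, 86, 61, 60, 57, 59, 59, 63, 72, 96, 110]
228 [159, 160, 156, 139, 108, 73, 63, 57, 55, 63, 57, 71, 96, 108]
229 [158, 161, 160, 151, 131, 99, 75, 61, 54, 59, 56, 70, 91, 107]
230 [159, 160, 157, 157, 149, 123, 92, 65, 58, 59, 60, 70, 90, 107]
231 [159, 160, 161, 161, 155, 142, 119, 82, 61, 55, 56, 67, 92, 110]
232 [161, 161, 163, 162, 166, 161, 145, 112, 83, 60, 60, 68, 87, 107]
233 [159, 159, 168, 177, 185, 182, 175, 156, 119, 85, 62, 62, 83, 106]
234 [159, 164, 183, 194, 203, 199, 199, 188, 161, 120, 79, 60, 79, 97]
235 [153, 166, 188, 208, 209, 210, 208, 205, 186, 154, 101, 65, 65, 85]
236 [147, 153, 185, 203, 211, 211, 209, 207, 194, 169, 113, 68, 61, 69]
237 [135, 131, 161, 191, 204, 207, 207, 199, 184, 153, 110, 72, 64, 60]
238 [126, 116, 133, 163, 177, 186, 181, 179, 155, 123, 99, 87, 71, 57]
239 [118, 99, 107, 124, 146, 148, 149, 140, 121, 97, 91, 90, 76, 62]
240 [101, 87, 86, 103, 109, 118, 116, 107, 90, 83, 80, 86, 87, 77]
241 [87, 73, 75, 84, 85, 91, 86, 78, 77, 69, 77, 89, 91, 88]
242 [83, 69, 68, 71, 72, 78, 69, 68, 65, 64, 72, 83, 94, 98]
243 [95, 75, 64, 70, 68, 70, 71, 68, 68, 66, 75, 88, 94, 95]
244 [113, 81, 66, 69, 72, 68, 66, 71, 71, 72, 74, 83, 89, 90]
245 [121, 91, 79, 70, 72, 66, 68, 71, 69, 76, 75, 73, 77, 84]
```

View pics/c8.png

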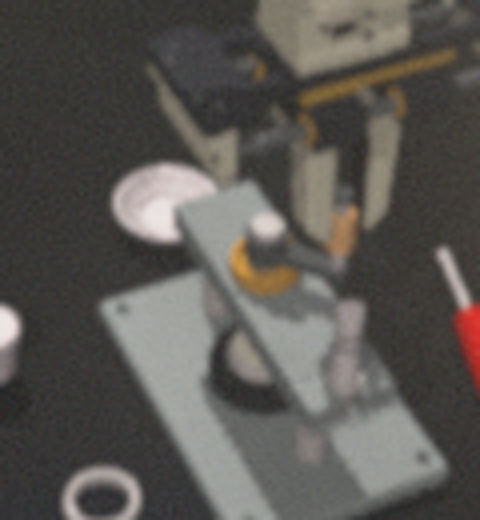

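The side crop shows the sleeve held at (342,235) and the pin still upright in the notch at (348,340). The spindle head dropped about 2.8 px, roughly 7.5 mm, over the forward turn. I'll hand in.

```bash
python3 -c "
from station import r
print(r.close_job())"
```

```text
the job is handed in; nothing more can be done
None
```

The job is handed in, but no verdict came back: the pin stands in the notch, let go, and the spindle dropped into its thread and was turned forward about one turn (estimated at −7.1 mm), with the sleeve still held at 12 N.

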